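# Thread the garland rod through the two eyelets of a banquet-table stand and hold it

### The arm

A 6-joint arm with a two-finger parallel gripper is mounted at the origin on the work surface. World frame = base frame: x ahead of the robot, y to its left, z up, the work surface at z = 0. Lengths are in mm, angles in rad, forces in N, time in s.
With the tool pointing down it reaches from about 300 to 750 mm from the base axis. Payload 8.5 kg.
Tool frame: the origin (TCP) lies between the finger pads; the fingertips stand 14 mm ahead of it and the grasp point (between the pads) lies 5 mm behind it (bot.tip_extent is the distance from the TCP to the fingertips, in mm); x points along the fingers, y is the direction in which the jaws open and shut, and the axes are right-handed (so a half turn about x gives the same grasp; the last joint's range is limited). The gripper opens to 88 mm and grips with 3 to 60 N. Pads are 18 mm wide; open, the fingers measure 123 mm over their backs; the gripper's body (75 mm by 187 mm) begins 45 mm behind the grasp point.
Start: joints at [0.908, 0.381, 1.297, -0, 1.464, -0.215], TCP at [238.13, 495.756, 223.748] pointing down, gripper open.
Joint ranges: [-3.11, 3.11], [-0.89, 2.33], [0.22, 2.48], [-1.42, 4.56], [0.17, 2.85], [-2.88, 2.88]. Speed limits (rad/s): [2.39, 2.39, 3.14, 3.14, 3.14, 3.14].

### API

Orientations are given as a unit quaternion [x, y, z, w].
In Python, from rig import status, vision, bot gives the robot as it stands.
- The arm moves only by the tool step_arm, never from a script. Its argument "deltas" is a list of rows, each a list of 3 entries, a list of its own where there are three numbers: the opening, from -1 (shut) to 1 (fully open), then the shift along the tool's x, y, z in mm, then the turn about the tool's x in degrees. A call has 1 to 5 rows; each row is the pose to reach, as a shift and turn from the pose measured when the call began, along the tool's axes at that moment; what a row does not reach only later rows make up. A row lasts 1/10 s, in which the tool goes at most 50 mm and 8.59 degrees, less where a joint would pass 70% of its speed; a pose out of reach is approached as far as the arm can. A call with a gripper value outside its range is refused whole. The fingers move at their own pace and stop on an object; "squeeze" is the grip in N (left out, the last holds). Time passes only in rows, so rows that repeat a pose let the fingers close. It gives the time, the measured TCP pose, the force and the opening at its end, in the units of the state.
- status.state(): the state, without advancing time (a new reading comes with each control period).
- vision.read_camera(name): name is "side" or "top"; returns a dict with "frame" (384x512x3 uint8, red, green, blue), "intrinsics" (3x3 intrinsics, pixels), "R" (3x3) and "t" (3): a world point X has camera coordinates R X + t. Camera axes: x right, y down, z forward; pixel columns grow to the right and rows downward; lengths in mm; the calibration is good to about 2 mm. A picture is of the moment at which its call begins. There is no depth.
- bot.finish_job(): hands the job in, once; it reports no verdict.
The state is a dict: "time_s": time; "joint_positions": joint angles; "qd": joint speeds; "effort": joint torques, N m; "ee_pos": TCP position; "tcp_rot": TCP orientation; "ft_force": force on the tool from outside, world axes, zero at the start; "torque": the same for the moment, N m; "finger_gap": finger opening in mm.
Only numpy, scipy, OpenCV 4.12 (cv2) and the standard library are available. Lean on these libraries where they do the work, as an engineer would, in place of code of your own. Each camera call takes 0.05 s, during which the arm holds its last target. There are 200 camera calls.

### The job

Pick up the brass garland rod from its two china rests and thread its plain end through the two eyelets of the brass stand, one after the other, until it sticks out at least 2 cm past the second eyelet. Do not let go: finish while still holding the rod firmly and still, spanning both eyelets and not pressed hard against them, ready for somebody to tighten the thumbscrews. Leave the goblet, the candle holder and the salt shaker undisturbed.

Things in the scene. Friction and masses are not known exactly. Their poses are not given: they have to be found in the camera images.
- rod_mid (a point): Middle of the loose straight brass garland rod, 10 mm in diameter, 280 mm long, 0.10 to 0.18 kg. x axis along the rod to the plain end (+140 mm). The other end has a ball finial 22 mm across (to -160 mm) and a collar (from -131 mm) too big for the eyelets. Starts level in the rests, axis 40 mm above the table. Grip it across, from above, at about x = -30 mm, to stay clear of the stand
- rod_tip (a point): Centre of the rod's plain end face (140 mm from its middle); same axes as rod_mid
- rests: The two white china rests under the rod at the start, fixed. Origin on the table midway between them; x along the rod towards its plain end, z up. They stand at x = -85 and +85 mm (the rod's middle lies within 10 mm of x = 0), each 16 mm long in x, 60 mm wide in y, 45 mm high; the 150 mm between them are free for the gripper
- stand: Fixed brass stand: base 150 mm (x) by 75 by 14 mm, two slim posts at x = -40 and +40 mm, each topped by an eyelet. Origin on the table under its middle; z up; x along the common level axis of the eyelets, 120 mm above the table. At the start the rod lies on its -x side, plain end pointing roughly to +x. Threading from either side counts
- eyelet_near (a point): Centre of the eyelet at x = -40 mm of the stand, nearer the rod at the start; axes as the stand. A closed ring of 16 mm bore, 27 mm outer diameter, 10 mm thick along x; a thumbscrew stands on top of it, to 146 mm above the table
- eyelet_far (a point): Centre of the eyelet at x = +40 mm of the stand, just like the other; axes as the stand. The outer faces of the two eyelets lie at x = -45 and +45 mm
- goblet_center (a point): Bystander: a stemmed wine glass with gilt rim, 70 mm in diameter, 156 mm high; centre half-way up, z axis up
- candle_center (a point): Bystander: a low brass candle holder with a stub of ivory candle, 72 mm in diameter, 100 mm high; centre half-way up, z axis up
- salt_center (a point): Bystander: a small white salt shaker with steel cap, 48 mm in diameter, 51 mm high; centre half-way up, z axis up

How it is judged:
By the outcome, as a careful person would: the job done as asked, in the order asked, and still so for the second after the job is handed in, while the arm keeps its last pose, push and grip.
It also fails if it takes over 54 s, if anything falls off the work surface, if the arm or the gripper's body presses on something with over 40 N, if the wrist force passes 120 N, or if a joint passes its speed limit or range.

## Working session

There is one attempt and no reset: what is moved stays moved. The work goes in short steps, Python scripts to look and compute and a tool call to move; the robot and the scene stay as the last step left them, time stands still between calls to the robot, and variables do not carry over. Pictures are saved under pics/ and viewed, about 8 in all and at most 12, crops included, and the job is handed in when it is done.

Besides the shell and the picture viewer there is one more tool, called after ">>>" as name(argument=value, ...), one argument or row to a line, values as JSON. step_arm: Moves the arm, as the interface text tells. Its arguments: {"type":"object","properties":{"deltas":{"type":"array","items":{"type":"array"}},"squeeze":{"type":"number"}},"required":["deltas"]}

```bash
mkdir -p pics; ls
python3 - <<'E'
from rig import status, vision, bot
import cv2, numpy as np
s=status.state(); print(s)
for n in ("side","top"):
    c=vision.read_camera(n); cv2.imwrite(f"pics/{n}0.png",c["frame"][:,:,::-1]); np.savez(f"{n}0.npz",**c)
    print(n,c["intrinsics"].tolist(),np.round(c["R"],4).tolist(),c["t"], "pos",-c["R"].T@c["t"])
E
```

```text
pics
{'time_s': 0.0, 'joint_positions': array([ 9.07680267e-01,  3.81204133e-01,  1.29823499e+00,  1.90842902e-05,
        1.46358915e+00, -2.15268717e-01]), 'qd': array([ 4.55571455e-05,  2.05234897e-03, -8.39834070e-04, -1.61963885e-04,
        1.02131674e-03, -9.55719690e-06]), 'effort': array([-4.95637835e-05, -4.37933993e+01, -2.24552304e+01,  7.12720561e-02,
        3.53066192e-02, -1.15542448e-04]), 'ee_pos': array([237.96392255, 495.53485908, 223.14210403]), 'tcp_rot': array([ 0.15656216,  0.68967448, -0.15747525,  0.68923069]), 'ft_force': array([ 0.8930855 , -0.55999857,  0.09471716]), 'torque': array([ 0.00617064, -0.03722985,  0.02202047]), 'finger_gap': 87.99927350947475}
side [[353.1074626109039, 0.0, 257.4494855427414], [0.0, 353.1074626109039, 190.97071790821656], [0.0, 0.0, 1.0]] [[0.9195, -0.3929, -0.0147], [-0.2674, -0.5974, -0.7561], [0.2882, 0.6991, -0.6543]] [-535.74251844  243.31713925  683.92989965] pos [ 360.51306271 -543.28175561  623.58531861]
top [[443.0564598207834, 0.0, 253.9657161168537], [0.0, 443.0564598207834, 190.4483951124362], [0.0, 0.0, 1.0]] [[-0.0053, -0.9999, -0.0136], [-0.993, 0.0069, -0.118], [0.1181, 0.0128, -0.9929]] [  28.05222205  579.9198819  1047.06261195] pos [ 452.33573954   10.60284528 1108.47375627]
```

View pics/side0.png

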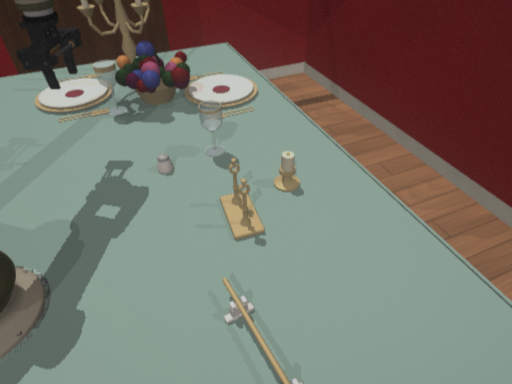

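View pics/top0.png

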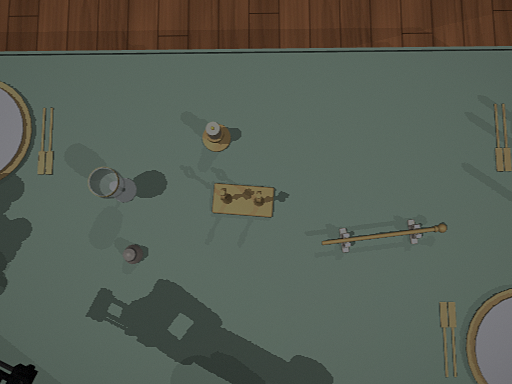

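Top view: rod from plain end (323,242) to finial (443,228), stand base around (243,200) with eyelets near (227,198) and (259,200), goblet (105,183), candle (214,130), salt (132,254). Side view: stand (242,200), rod plain end at (225,282). Next I'll view enlarged crops.

Run:
```python
import cv2, numpy as np
s=cv2.imread("pics/side0.png"); t=cv2.imread("pics/top0.png")
a=cv2.resize(s[150:245,205:310],None,fx=4,fy=4,interpolation=cv2.INTER_CUBIC)  #420x380
b=cv2.resize(t[170:230,200:290],None,fx=4,fy=4,interpolation=cv2.INTER_CUBIC)  #360x240
c=cv2.resize(t[210:260,310:460],None,fx=4,fy=4,interpolation=cv2.INTER_CUBIC)  #600x200
o=np.zeros((590,790,3),np.uint8); o[:380,:420]=a; o[:240,425:785]=b; o[385:585,:600]=c
cv2.imwrite("pics/crops0.png",o)
```

```text
(no output)
```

View pics/crops0.png

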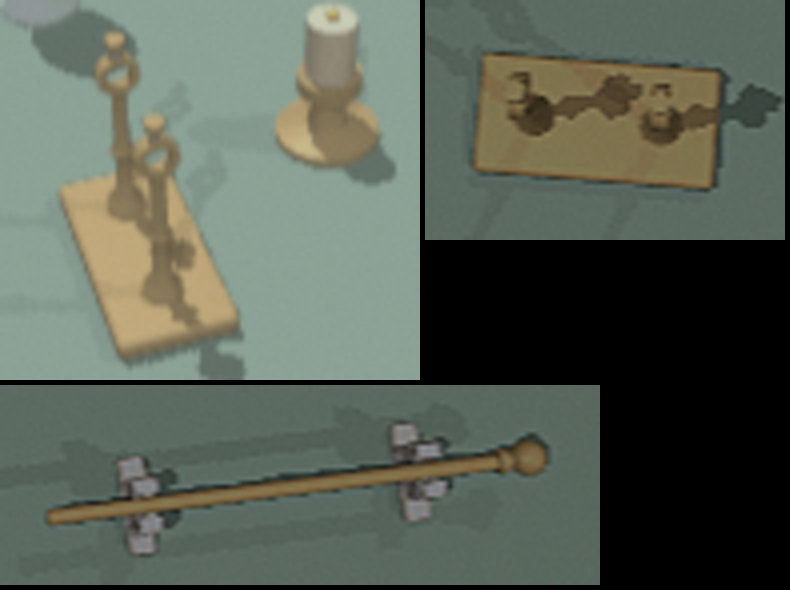

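```bash
cat > h.py <<'E'
import cv2, numpy as np
from scipy.spatial.transform import Rotation as Ro
def ray(c,u,v):
    d=c["R"].T@np.linalg.solve(c["intrinsics"],[u,v,1.]); return -c["R"].T@c["t"], d/np.linalg.norm(d)
def onz(c,u,v,z):
    o,d=ray(c,u,v); return o+d*(z-o[2])/d[2]
def proj(c,X):
    p=c["intrinsics"]@(c["R"]@np.asarray(X,float)+c["t"]); return p[:2]/p[2]
def tri(c1,p1,c2,p2):
    o1,d1=ray(c1,*p1); o2,d2=ray(c2,*p2)
    s=np.linalg.lstsq(np.c_[d1,-d2],o2-o1,rcond=None)[0]
    a,b=o1+s[0]*d1,o2+s[1]*d2; return (a+b)/2, np.linalg.norm(a-b)
def brass(c,box,lo=(8,70,60),hi=(28,255,255)):
    x0,y0,x1,y1=box; m=np.zeros(c["frame"].shape[:2],np.uint8)
    h=cv2.cvtColor(c["frame"],cv2.COLOR_RGB2HSV)
    m[y0:y1,x0:x1]=cv2.inRange(h,lo,hi)[y0:y1,x0:x1]; return m
def big(m):
    return max(cv2.findContours(m,cv2.RETR_EXTERNAL,cv2.CHAIN_APPROX_NONE)[0],key=cv2.contourArea)
E
python3 - <<'E'
from h import *
T=dict(np.load("top0.npz")); S=dict(np.load("side0.npz"))
b=cv2.minAreaRect(big(brass(T,(205,175,285,225)))); print("base rect",b)
q=cv2.boxPoints(b); w=np.array([onz(T,*p,14) for p in q]); ctr=w.mean(0)
print("corners",np.round(w,1).tolist(),"sides",[round(float(np.linalg.norm(w[i]-w[i-1])),1) for i in range(4)])
e=[w[i]-w[i-1] for i in range(4)]; L=max(e,key=np.linalg.norm); L=L*np.sign(L[1]); print("stand ctr",ctr,"yaw",np.degrees(np.arctan2(L[1],L[0])))
n=onz(S,244-.1,189.1,120); f=onz(S,234.4,168.4,120); print("eyelets side z120",n,f,"mid",(n+f)/2,"yaw",np.degrees(np.arctan2(*(f-n)[1::-1])),np.linalg.norm(f-n))
r=big(brass(T,(315,215,455,260))); print("rod rect",cv2.minAreaRect(r),cv2.boundingRect(r))
m=brass(T,(315,215,455,260)); 
def mid(m,us,ax):  # centreline of elongated mask
    out=[]
    for u in us:
        k=np.flatnonzero(m[:,u] if ax==0 else m[u]); 
        if len(k): out.append((u,k.mean()) if ax==0 else (k.mean(),u))
    return np.array(out)
lt=mid(m,range(328,430),0); pt=np.polyfit(lt[:,0],lt[:,1],1); print("top line",pt,"res",np.std(lt[:,1]-np.polyval(pt,lt[:,0])))
a=onz(T,323,np.polyval(pt,323),40); z=onz(T,443,np.polyval(pt,443),40)
d=z-a; print("tip",a,"finial",z,"len",np.linalg.norm(d),"yaw",np.degrees(np.arctan2(-d[1],-d[0])))
ms=brass(S,(215,270,295,384)); ls=mid(ms,range(288,380),1); ps=np.polyfit(ls[:,1],ls[:,0],1); print("side line",ps,"first row",np.flatnonzero(ms.any(1))[0])
# height: plane from side line ∩ rays of top line
p1=ray(S,np.polyval(ps,290),290); p2=ray(S,np.polyval(ps,375),375); nn=np.cross(p1[1],p2[1])
for u in (325,345,375,400):
    o,dd=ray(T,u,np.polyval(pt,u)); s=nn@(p1[0]-o)/(nn@dd); print("rod 3d at u",u,o+s*dd)
E
```

```text
base rect ((242.5558624267578, 199.7735137939453), (60.13004684448242, 29.834938049316406), 4.39870548248291)
corners [[528.7, 130.4, 14.0], [603.0, 125.1, 14.0], [590.3, -24.3, 14.0], [516.3, -17.9, 14.0]] sides [148.8, 74.5, 150.0, 74.3]
stand ctr [559.56439239  53.3059732   14.        ] yaw 85.15865692480133
eyelets side z120 [557.67148129  12.71450376 120.        ] [564.6994515   91.75569971 120.        ] mid [561.18546639  52.23510173 120.        ] yaw 84.91889179459028 79.3530278033941
rod rect ((383.8817443847656, 233.85704040527344), (8.266231536865234, 125.1939697265625), 84.0938491821289) (322, 224, 125, 21)
top line [-1.25099660e-01  2.82918849e+02] res 0.24589107838764554
tip [ 452.96067653 -139.94100783   40.        ] finial [ 487.07013906 -427.13876665   40.        ] len 289.21619613351425 yaw 96.77309021292994
side line [ 0.59813433 57.04937349] first row 278
rod 3d at u 325 [ 453.52384255 -144.05645998   44.60641498]
rod 3d at u 345 [ 459.18432439 -191.74968706   44.36651319]
rod 3d at u 375 [ 467.68098009 -263.33951657   44.00640905]
rod 3d at u 400 [ 474.76697074 -323.043579     43.70609153]
```

```bash
cat >> h.py <<'E'
def plan(st,xyz,rodyaw):
    """delta (tool axes) and turn about tool x so that tool z (along rod, either sign) has rodyaw [deg]"""
    R=Ro.from_quat(st["tcp_rot"]).as_matrix(); d=R.T@(np.asarray(xyz)-st["ee_pos"])
    zy=np.degrees(np.arctan2(R[1,2],R[0,2])); s=np.sign(R[2,0])
    t=((rodyaw-zy)*s+90)%180-90
    print("pos",np.round(st["ee_pos"],1),"toolx",np.round(R[:,0],4),"tool z yaw %.2f"%zy,"j6 %.2f"%st["joint_positions"][5],"F",np.round(st["ft_force"],1),"gap %.1f"%st["finger_gap"],"t %.2f"%st["time_s"])
    print("delta",np.round(d,1),"turn %.2f (or +-180)"%t)
E
python3 - <<'E'
from h import *; from rig import status
s=status.state(); plan(s,[473,-307,200],96.8); print(Ro.from_quat(s["tcp_rot"]).as_matrix().round(3).tolist())
E
```

```text
pos [238.  495.6 223.2] toolx [-8.e-04 -1.e-03 -1.e+00] tool z yaw -25.65 j6 -0.22 F [ 0.3  0.1 -0.2] gap 88.2 t 0.10
delta [  23.9 -621.7  559.3] turn 57.55 (or +-180)
[[-0.001, 0.433, 0.901], [-0.001, 0.901, -0.433], [-1.0, -0.001, -0.0]]
```

>>> step_arm(
  deltas=[
    [1, [0, -150, 135], 14],
    [1, [0, -150, 135], 14],
    [1, [0, -150, 135], 14],
    [1, [0, -150, 135], 14],
    [1, [0, -150, 135], 14],
  ],
)

```text
time_s: 0.6
ee_pos: [295.6, 298.1, 223.3]
tcp_rot: [0.241, 0.665, -0.243, 0.664]
ft_force: [-0.0, 0.5, 0.1]
finger_gap: 87.9
```

Run:
```python
from h import *; from rig import status
plan(status.state(),[473,-307,200],96.8)
```

```text
pos [295.6 298.1 223.3] toolx [-0.001  -0.0022 -1.    ] tool z yaw -39.97 j6 -0.37 F [-0.   0.5  0.1] gap 87.9 t 0.60
delta [  24.5 -349.8  524.6] turn 43.23 (or +-180)
```

>>> step_arm(
  deltas=[
    [1, [5, -70, 105], 9],
    [1, [10, -140, 210], 17],
    [1, [10, -140, 210], 17],
    [1, [10, -140, 210], 17],
    [1, [10, -140, 210], 17],
  ],
)

```text
time_s: 1.1
ee_pos: [365.1, 60.7, 214.1]
tcp_rot: [0.336, 0.621, -0.338, 0.622]
ft_force: [1.4, 0.2, -0.5]
finger_gap: 88.3
```

Run:
```python
from h import *; from rig import status
plan(status.state(),[473,-307,200],96.8)
```

```text
pos [365.1  60.7 214.1] toolx [-6.0e-04 -1.9e-03 -1.0e+00] tool z yaw -56.93 j6 -0.73 F [ 1.4  0.2 -0.5] gap 88.3 t 1.10
delta [  14.7 -110.2  367. ] turn 26.27 (or +-180)
```

>>> step_arm(
  deltas=[
    [1, [10, -75, 250], 18],
    [1, [10, -75, 250], 18],
    [1, [10, -75, 250], 18],
    [1, [10, -75, 250], 18],
    [1, [10, -75, 250], 18],
  ],
)

```text
time_s: 1.6
ee_pos: [435.7, -179.3, 204.7]
tcp_rot: [0.43, 0.561, -0.431, 0.561]
ft_force: [1.3, -0.1, 0.9]
finger_gap: 88.4
```

Run:
```python
from h import *; from rig import status
plan(status.state(),[473,-307,150],96.8)
```

```text
pos [ 435.7 -179.3  204.7] toolx [-5.0e-04 -1.6e-03 -1.0e+00] tool z yaw -74.93 j6 -0.90 F [ 1.3 -0.1  0.9] gap 88.4 t 1.60
delta [ 54.9   2.9 132.9] turn 8.27 (or +-180)
```

>>> step_arm(
  deltas=[
    [1, [20, 1, 45], 3],
    [1, [40, 2, 90], 6],
    [1, [55, 3, 133], 8.3],
    [1, [55, 3, 133], 8.3],
    [1, [55, 3, 133], 8.3],
  ],
)

```text
time_s: 2.1
ee_pos: [473.4, -306.8, 148.9]
tcp_rot: [0.469, 0.529, -0.47, 0.528]
ft_force: [0.4, 0.6, 0.4]
finger_gap: 88.4
```

Run:
```python
from h import *; from rig import status, vision
plan(status.state(),[473,-307,36],96.8)
S=vision.read_camera("side"); T=vision.read_camera("top")
a=cv2.resize(S["frame"][220:384,150:400],None,fx=2.2,fy=2.2); b=cv2.resize(T["frame"][170:300,300:470],None,fx=2.2,fy=2.2)
o=np.zeros((max(a.shape[0],b.shape[0]),a.shape[1]+b.shape[1],3),np.uint8); o[:a.shape[0],:a.shape[1]]=a; o[:b.shape[0],a.shape[1]:]=b
o=cv2.resize(o,(790,int(o.shape[0]*790/o.shape[1]))); cv2.imwrite("pics/pre.png",o[:,:,::-1])
```

```text
pos [ 473.4 -306.8  148.9] toolx [-1.7e-03  1.0e-04 -1.0e+00] tool z yaw -83.24 j6 -0.90 F [0.4 0.6 0.4] gap 88.4 t 2.10
delta [112.9  -0.2   0.2] turn -0.04 (or +-180)
```

View pics/pre.png

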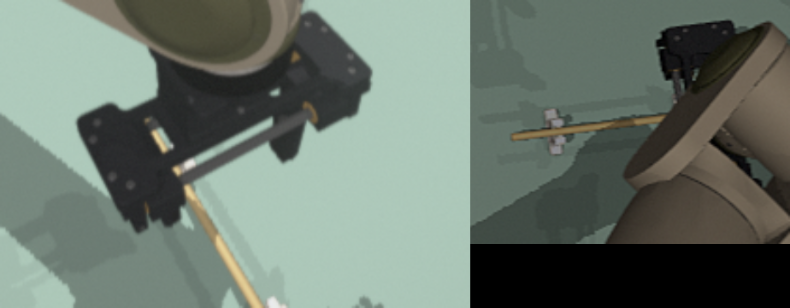

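The gripper is squarely over the rod: in the side crop the rod runs between the fingers (about (185,180)), and in the top crop the plain end is clear at (512,135). I'm descending.

>>> step_arm(
  deltas=[
    [1, [40, 0, 0], 0],
    [1, [75, 0, 0], 0],
    [1, [98, 0, 0], 0],
    [1, [112, 0, 0], 0],
    [1, [112, 0, 0], 0],
  ],
  squeeze=45,
)

```text
time_s: 2.7
ee_pos: [473.1, -304.2, 37.6]
tcp_rot: [0.468, 0.53, -0.469, 0.529]
ft_force: [0.4, -0.2, -0.3]
finger_gap: 88.2
```

>>> step_arm(
  deltas=[
    [-1, [0, 0, 0], 0],
    [-1, [0, 0, 0], 0],
    [-1, [0, 0, 0], 0],
    [-1, [0, 0, 0], 0],
    [-1, [0, 0, 0], 0],
  ],
)

```text
time_s: 3.2
ee_pos: [473.1, -304.3, 37.9]
tcp_rot: [0.468, 0.53, -0.469, 0.529]
ft_force: [0.0, -0.4, 0.0]
finger_gap: 50.3
```

>>> step_arm(
  deltas=[
    [-1, [0, 0, 0], 0],
    [-1, [0, 0, 0], 0],
    [-1, [0, 0, 0], 0],
    [-1, [0, 0, 0], 0],
    [-1, [0, 0, 0], 0],
  ],
)

```text
time_s: 3.7
ee_pos: [473.1, -304.3, 37.9]
tcp_rot: [0.468, 0.53, -0.469, 0.529]
ft_force: [0.3, -0.5, -0.4]
finger_gap: 10.3
```

>>> step_arm(
  deltas=[
    [-1, [0, 0, 0], 0],
    [-1, [0, 0, 0], 0],
    [-1, [-20, 0, 0], 0],
    [-1, [-50, 0, 0], 0],
    [-1, [-80, 0, 0], 0],
  ],
)

```text
time_s: 4.2
ee_pos: [473.1, -304.1, 118.7]
tcp_rot: [0.468, 0.53, -0.469, 0.529]
ft_force: [-0.5, -0.7, -0.4]
finger_gap: 0.3
```

Run:
```python
from h import *; from rig import status
a=np.radians(85.0); u=np.array([np.cos(a),np.sin(a),0]); c=np.array([560.4,52.8,118.0])
plan(status.state(),c-u*(75+168),85.0)
```

```text
pos [ 473.1 -304.1  118.7] toolx [-2.3e-03  7.0e-04 -1.0e+00] tool z yaw -83.06 j6 -0.90 F [-0.5 -0.7 -0.4] gap 0.3 t 4.20
delta [   0.6   79.6 -106. ] turn 11.94 (or +-180)
```

Gap 0.3 mm: the rod isn't in the fingers. I'll look.

Run:
```python
from h import *; from rig import status, vision
S=vision.read_camera("side"); T=vision.read_camera("top"); np.savez("side1.npz",**S); np.savez("top1.npz",**T)
a=cv2.resize(S["frame"][220:384,180:380],None,fx=2.2,fy=2.2); b=cv2.resize(T["frame"][190:300,310:470],None,fx=2.2,fy=2.2)
o=np.zeros((max(a.shape[0],b.shape[0]),a.shape[1]+b.shape[1],3),np.uint8); o[:a.shape[0],:a.shape[1]]=a; o[:b.shape[0],a.shape[1]:]=b
cv2.imwrite("pics/lift.png",o[:,:,::-1])
```

```text
(no output)
```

View pics/lift.png

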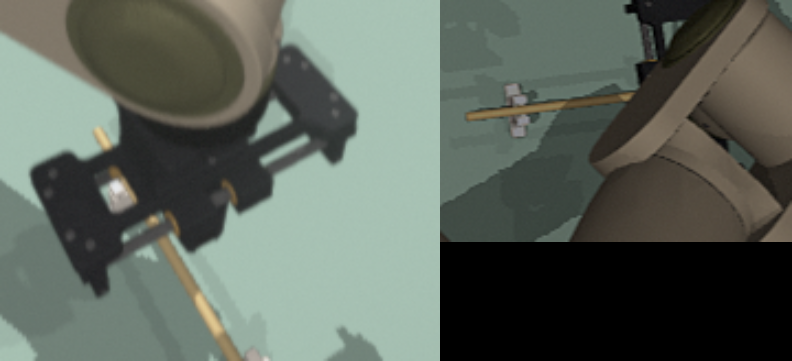

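The rod still lies in its rests, unmoved (plain end in the top view ≈ (322,243)), so the fingers slipped off or closed without holding. I'll open, go slightly lower, and close again, watching the gap.

>>> step_arm(
  deltas=[
    [1, [0, 0, 0], 0],
    [1, [0, 0, 0], 0],
    [1, [0, 0, 0], 0],
    [1, [0, 0, 0], 0],
    [1, [0, 0, 0], 0],
  ],
)

```text
time_s: 4.8
ee_pos: [474.4, -305.3, 121.0]
tcp_rot: [0.468, 0.528, -0.469, 0.531]
ft_force: [-0.1, -0.0, -0.6]
finger_gap: 38.4
```

>>> step_arm(
  deltas=[
    [1, [20, 0, 0], 0],
    [1, [45, 0, 0], 0],
    [1, [68, 0, 0], 0],
    [1, [83, 0, 0], 0],
    [1, [84, 0, 0], 0],
  ],
)

```text
time_s: 5.3
ee_pos: [473.8, -305.0, 35.1]
tcp_rot: [0.468, 0.529, -0.469, 0.53]
ft_force: [0.1, -0.8, -0.5]
finger_gap: 78.5
```

>>> step_arm(
  deltas=[
    [-0.6, [0, 0, 0], 0],
    [-0.6, [0, 0, 0], 0],
    [-0.6, [0, 0, 0], 0],
    [-0.6, [0, 0, 0], 0],
    [-0.6, [0, 0, 0], 0],
  ],
  squeeze=45,
)

```text
time_s: 5.8
ee_pos: [474.0, -305.1, 35.5]
tcp_rot: [0.468, 0.529, -0.469, 0.53]
ft_force: [0.8, -0.4, -0.3]
finger_gap: 42.3
```

Run:
```python
from h import *; from rig import status, vision
plan(status.state(),[473,-307,36],96.8)
S=vision.read_camera("side"); np.savez("side2.npz",**S)
for n,X in (("tcp",status.state()["ee_pos"]),): print(n,proj(S,X))
a=cv2.resize(S["frame"][250:384,180:360],None,fx=4.2,fy=4.2); cv2.imwrite("pics/gr.png",a[:,:,::-1])
```

```text
pos [ 474.  -305.1   35.5] toolx [ 4.e-04 -2.e-03 -1.e+00] tool z yaw -83.06 j6 -0.90 F [ 0.8 -0.4 -0.3] gap 42.3 t 5.80
delta [-0.5 -1.2  1.8] turn 0.14 (or +-180)
tcp [269.14426631 355.42775362]
```

View pics/gr.png

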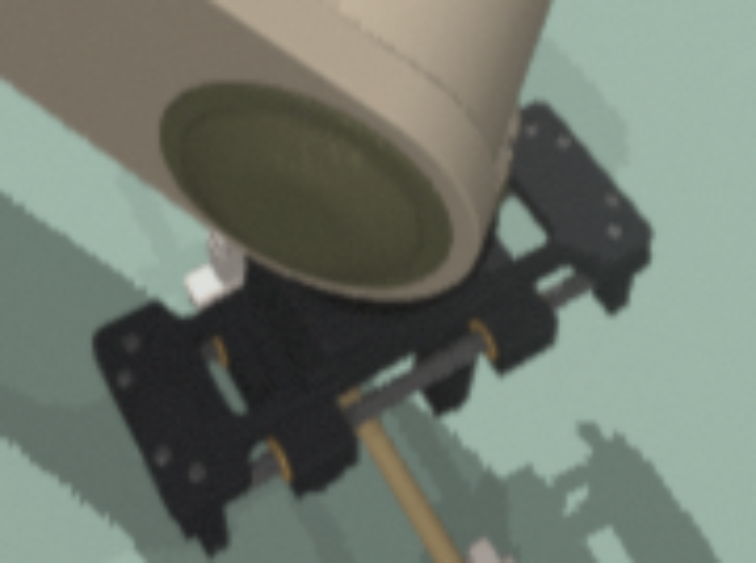

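The rod (crop (375,440)) passes just under the projected TCP (374,442), between the jaws. Now I'll close fully and wait.

>>> step_arm(
  deltas=[
    [-1, [0, 0, 0], 0],
    [-1, [0, 0, 0], 0],
    [-1, [0, 0, 0], 0],
    [-1, [0, 0, 0], 0],
    [-1, [0, 0, 0], 0],
  ],
  squeeze=50,
)

```text
time_s: 6.35
ee_pos: [473.9, -305.0, 35.4]
tcp_rot: [0.468, 0.529, -0.469, 0.53]
ft_force: [0.8, 0.4, 0.0]
finger_gap: 0.5
```

>>> step_arm(
  deltas=[
    [-1, [0, 0, 0], 0],
    [-1, [0, 0, 0], 0],
    [-1, [0, 0, 0], 0],
  ],
)

```text
time_s: 6.65
ee_pos: [473.9, -305.0, 35.4]
tcp_rot: [0.468, 0.529, -0.469, 0.53]
ft_force: [0.2, -0.3, -0.7]
finger_gap: 0.6
```

Run:
```python
from h import *; from rig import status, vision
S=vision.read_camera("side"); T=vision.read_camera("top"); np.savez("side3.npz",**S); np.savez("top3.npz",**T)
s=status.state(); R=Ro.from_quat(s["tcp_rot"]).as_matrix()
for k in (14,0,-50): print(k,proj(S,s["ee_pos"]+R[:,0]*k).round(1),proj(T,s["ee_pos"]+R[:,0]*k).round(1))
g=lambda F:cv2.convertScaleAbs(F,alpha=1.8,beta=10)
a=cv2.resize(g(S["frame"][270:384,200:330]),None,fx=3.6,fy=3.6,interpolation=cv2.INTER_CUBIC); b=cv2.resize(g(T["frame"][190:300,310:460]),None,fx=2.1,fy=2.1)
o=np.zeros((max(a.shape[0],b.shape[0]),a.shape[1]+b.shape[1],3),np.uint8); o[:a.shape[0],:a.shape[1]]=a; o[:b.shape[0],a.shape[1]:]=b
print(o.shape); cv2.imwrite("pics/gr2.png",o[:,:,::-1])
```

```text
14 [269.1 359.2] [389.7 233.5]
0 [269.1 355.4] [391.4 233.4]
-50 [269.3 340.9] [397.8 232.9]
(410, 783, 3)
```

View pics/gr2.png

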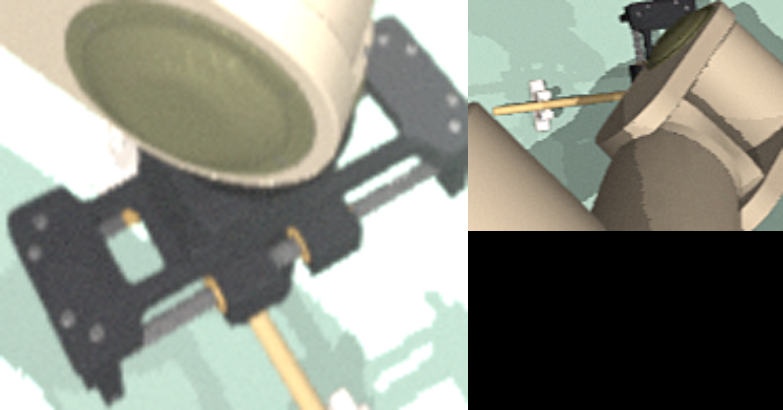

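Run:
```python
from h import *; from rig import status
S=dict(np.load("side2.npz")); s=status.state(); R=Ro.from_quat(s["tcp_rot"]).as_matrix(); p=s["ee_pos"]; print(R.round(3).tolist())
for k in (14,0,-10,-20,-30,-50):
  for y in (21,35): 
    print(k,y,[(proj(S,p+R@[k,y,z])-[180,250])*4.2//1 for z in (-9,9)])
```

```text
[[0.0, 0.993, 0.121], [-0.002, 0.121, -0.993], [-1.0, -0.0, 0.002]]
14 21 [array([406., 413.]), array([430., 451.])]
14 35 [array([435., 396.]), array([459., 433.])]
0 21 [array([407., 396.]), array([431., 435.])]
0 35 [array([436., 379.]), array([461., 417.])]
-10 21 [array([407., 385.]), array([432., 423.])]
-10 35 [array([437., 367.]), array([462., 405.])]
-20 21 [array([408., 372.]), array([433., 411.])]
-20 35 [array([437., 355.]), array([463., 393.])]
-30 21 [array([408., 360.]), array([434., 399.])]
-30 35 [array([438., 343.]), array([464., 381.])]
-50 21 [array([409., 334.]), array([435., 374.])]
-50 35 [array([440., 317.]), array([466., 356.])]
```

Run:
```python
from rig import bot,status
print([ (a,getattr(bot,a)) for a in dir(bot) if not a.startswith('_')]); s=status.state(); print(s["joint_positions"],s["ee_pos"])
```

```text
[('MotionError', <class 'rig.MotionError'>), ('finish_job', <function connect.<locals>.done at 0x7f2943ec7740>), ('tip_extent', 14.0)]
[-7.81361098e-01  6.05607049e-01  1.51546183e+00 -1.34382172e-03
  1.01910556e+00 -9.01879532e-01] [ 473.92048397 -305.03335702   35.37125851]
```

>>> step_arm(
  deltas=[
    [0, [0, 0, 0], 0],
    [0, [0, 0, 0], 0],
    [0, [0, 0, 0], 0],
    [0, [0, 0, 0], 0],
    [0, [0, 0, 0], 0],
  ],
)

```text
time_s: 7.25
ee_pos: [473.9, -305.0, 35.4]
tcp_rot: [0.468, 0.529, -0.469, 0.53]
ft_force: [0.6, 0.8, 0.3]
finger_gap: 38.4
```

>>> step_arm(
  deltas=[
    [0, [2, 0, 0], 0],
    [0, [4, 0, 0], 0],
    [0, [6, 0, 0], 0],
    [0, [8, 0, 0], 0],
    [0, [10, 0, 0], 0],
  ],
)

```text
time_s: 7.75
ee_pos: [473.9, -305.0, 25.2]
tcp_rot: [0.468, 0.529, -0.469, 0.53]
ft_force: [0.2, 0.4, -0.2]
finger_gap: 43.9
```

Run:
```python
from h import *; from rig import status, vision
S=vision.read_camera("side"); np.savez("side4.npz",**S)
s=status.state(); R=Ro.from_quat(s["tcp_rot"]).as_matrix(); p=s["ee_pos"]
a=cv2.resize(cv2.convertScaleAbs(S["frame"][300:384,220:320],alpha=1.8,beta=10),None,fx=7,fy=7,interpolation=cv2.INTER_CUBIC)[:,:,::-1].copy()
for k in (14,-6,-20,-30):
  q=[((proj(S,p+R@[k,y,z])-[220,300]+.5)*7).astype(int) for y,z in ((22,-9),(22,9),(36,9),(-22,9),(-36,9))]
  print(k,[t.tolist() for t in q])
  for t in q: cv2.circle(a,tuple(int(v) for v in t),3,{14:(0,0,255),-6:(255,0,0),-20:(0,255,0),-30:(255,0,255)}[k],-1)
cv2.imwrite("pics/tip.png",a)
```

```text
14 [[402, 359], [442, 422], [490, 393], [286, 518], [235, 549]]
-6 [[404, 321], [445, 385], [493, 355], [286, 482], [233, 514]]
-20 [[405, 294], [447, 358], [496, 328], [285, 455], [232, 488]]
-30 [[406, 273], [448, 338], [498, 308], [285, 436], [230, 469]]
```

View pics/tip.png

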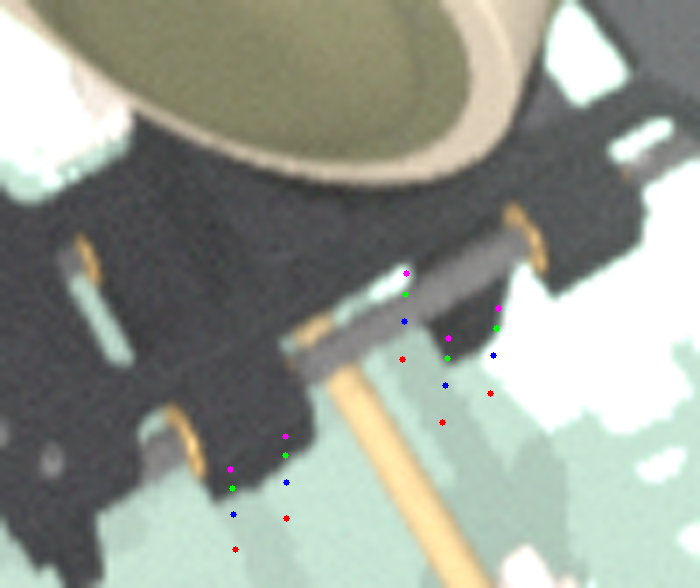

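The drawn points show the visible fingertip matches the green marks, about 34 mm higher than the reported pose implies (true fingertip z ≈ 45). That explains closing over the rod: height is off, lateral fits. I'll descend slowly, watching force.

>>> step_arm(
  deltas=[
    [0, [2, 0, 0], 0],
    [0, [4, 0, 0], 0],
    [0, [6, 0, 0], 0],
    [0, [8, 0, 0], 0],
    [0, [10, 0, 0], 0],
  ],
)

```text
time_s: 8.3
ee_pos: [473.8, -305.0, 14.7]
tcp_rot: [0.468, 0.529, -0.469, 0.53]
ft_force: [1.0, -0.1, 0.5]
finger_gap: 44.2
```

>>> step_arm(
  deltas=[
    [0, [1, 0, 0], 0],
    [0, [2, 0, 0], 0],
    [0, [3, 0, 0], 0],
    [0, [4, 0, 0], 0],
    [0, [5, 0, 0], 0],
  ],
)

```text
time_s: 8.8
ee_pos: [473.8, -305.0, 9.6]
tcp_rot: [0.468, 0.529, -0.469, 0.53]
ft_force: [0.0, -0.3, -0.7]
finger_gap: 44.2
```

Reported fingertip is now below the table with no force, so the height offset is confirmed. I'll go 8 mm more, then close.

>>> step_arm(
  deltas=[
    [0, [2, 0, 0], 0],
    [0, [4, 0, 0], 0],
    [0, [6, 0, 0], 0],
    [0, [8, 0, 0], 0],
    [0, [8, 0, 0], 0],
  ],
)

```text
time_s: 9.3
ee_pos: [473.7, -304.9, 1.3]
tcp_rot: [0.468, 0.529, -0.469, 0.529]
ft_force: [-0.2, -0.4, 0.6]
finger_gap: 44.0
```

>>> step_arm(
  deltas=[
    [-1, [0, 0, 0], 0],
    [-1, [0, 0, 0], 0],
    [-1, [0, 0, 0], 0],
    [-1, [0, 0, 0], 0],
    [-1, [0, 0, 0], 0],
  ],
  squeeze=45,
)

```text
time_s: 9.8
ee_pos: [473.7, -304.9, 1.4]
tcp_rot: [0.468, 0.529, -0.469, 0.529]
ft_force: [0.2, 0.0, 1.7]
finger_gap: 6.9
```

>>> step_arm(
  deltas=[
    [-1, [0, 0, 0], 0],
    [-1, [0, 0, 0], 0],
    [-1, [0, 0, 0], 0],
    [-1, [0, 0, 0], 0],
  ],
)

```text
time_s: 10.2
ee_pos: [473.7, -304.9, 1.4]
tcp_rot: [0.468, 0.529, -0.469, 0.53]
ft_force: [0.2, -0.5, 0.2]
finger_gap: 7.1
```

>>> step_arm(
  deltas=[
    [-1, [-3, 0, 0], 0],
    [-1, [-6, 0, 0], 0],
    [-1, [-9, 0, 0], 0],
    [-1, [-12, 0, 0], 0],
    [-1, [-15, 0, 0], 0],
  ],
)

```text
time_s: 10.7
ee_pos: [473.7, -304.9, 16.7]
tcp_rot: [0.468, 0.529, -0.469, 0.53]
ft_force: [0.3, -0.6, -1.8]
finger_gap: 6.7
```

Run:
```python
from h import *; from rig import status, vision
plan(status.state(),[473,-307,36],96.8)
S=vision.read_camera("side"); T=vision.read_camera("top"); np.savez("side5.npz",**S); np.savez("top5.npz",**T)
m=brass(T,(310,215,370,260)); r=cv2.findNonZero(m); print("top bbox",cv2.boundingRect(r))
us=range(325,360); l=np.array([(u,np.flatnonzero(m[:,u]).mean()) for u in us if m[:,u].any()]); print(np.polyfit(l[:,0],l[:,1],1), "was -.1251,282.92", np.polyval(np.polyfit(l[:,0],l[:,1],1),340))
g=lambda F:cv2.convertScaleAbs(F,alpha=1.6,beta=10)
a=cv2.resize(g(S["frame"][230:384,190:330]),None,fx=3.2,fy=3.2,interpolation=cv2.INTER_CUBIC); b=cv2.resize(g(T["frame"][190:300,310:460]),None,fx=2.2,fy=2.2)
o=np.zeros((a.shape[0],a.shape[1]+b.shape[1],3),np.uint8); o[:a.shape[0],:a.shape[1]]=a; o[:b.shape[0],a.shape[1]:]=b
cv2.imwrite("pics/lift2.png",o[:,:,::-1])
```

```text
pos [ 473.7 -304.9   16.7] toolx [-3.0e-04 -1.2e-03 -1.0e+00] tool z yaw -83.06 j6 -0.90 F [ 0.3 -0.6 -1.8] gap 6.7 t 10.70
delta [-19.3  -1.    2. ] turn 0.14 (or +-180)
top bbox (329, 235, 41, 18)
[-1.20604839e-01  2.81368710e+02] was -.1251,282.92 240.363064516129
```

View pics/lift2.png

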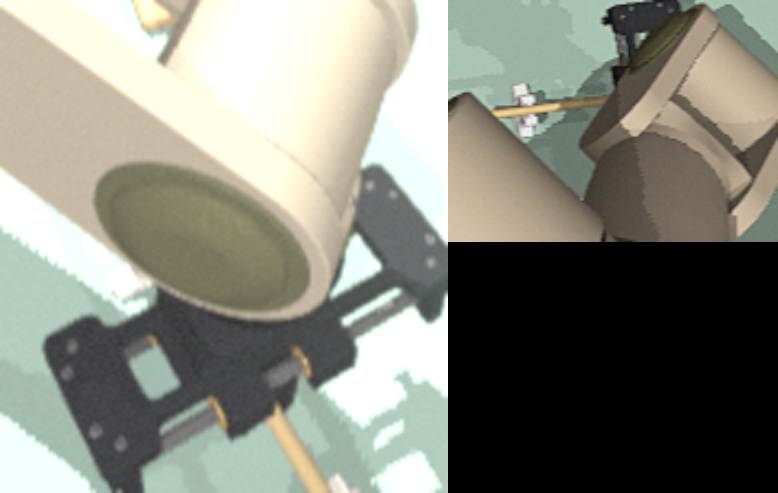

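The rod is held: −1.8 N on the wrist (its weight), steady gap of 6.7 mm, and it has risen with the gripper. I'll raise it to eyelet height.

>>> step_arm(
  deltas=[
    [-1, [-15, 0, 0], 0],
    [-1, [-35, 0, 0], 0],
    [-1, [-52, 0, 0], 0],
    [-1, [-64, 0, 0], 0],
    [-1, [-65, 0, 0], 0],
  ],
)

```text
time_s: 11.3
ee_pos: [474.3, -305.3, 83.1]
tcp_rot: [0.468, 0.528, -0.469, 0.531]
ft_force: [1.0, -0.2, -1.4]
finger_gap: 6.6
```

Run:
```python
from h import *; from rig import status
plan(status.state(),[539.1,-190.8,81.4],85.0)
```

```text
pos [ 474.3 -305.3   83.1] toolx [ 0.0019 -0.0035 -1.    ] tool z yaw -83.05 j6 -0.90 F [ 1.  -0.2 -1.4] gap 6.6 t 11.30
delta [   1.5   78.1 -105.8] turn 11.95 (or +-180)
```

>>> step_arm(
  deltas=[
    [-1, [0, 15, -20], 2.5],
    [-1, [0, 36, -48], 5.5],
    [-1, [0, 58, -78], 9],
    [-1, [1, 72, -98], 11],
    [-1, [1, 78, -106], 12],
  ],
)

```text
time_s: 11.8
ee_pos: [539.3, -188.3, 80.7]
tcp_rot: [-0.521, -0.477, 0.522, -0.478]
ft_force: [0.7, 0.1, -0.7]
finger_gap: 6.7
```

>>> step_arm(
  deltas=[
    [-1, [0, 0, 0], 0],
    [-1, [0, 0, 0], 0],
    [-1, [0, 0, 0], 0],
  ],
)

```text
time_s: 12.1
ee_pos: [538.9, -188.8, 80.4]
tcp_rot: [-0.521, -0.477, 0.522, -0.478]
ft_force: [-0.5, -0.6, -1.4]
finger_gap: 6.9
```

Run:
```python
from h import *; from rig import status, vision
plan(status.state(),[539.1,-190.8,81.4],85.0)
S=vision.read_camera("side"); T=vision.read_camera("top"); np.savez("side6.npz",**S); np.savez("top6.npz",**T)
p=status.state()["ee_pos"]; print("expected tip px",proj(S,[553.9,-21.9,120]),proj(T,[553.9,-21.9,120]))
g=lambda F:cv2.convertScaleAbs(F,alpha=1.6,beta=10)
a=cv2.resize(g(S["frame"][150:270,200:310]),None,fx=4,fy=4,interpolation=cv2.INTER_CUBIC); b=cv2.resize(g(T["frame"][170:240,210:300]),None,fx=3.8,fy=3.8,interpolation=cv2.INTER_CUBIC)
o=np.zeros((a.shape[0],a.shape[1]+b.shape[1],3),np.uint8); o[:a.shape[0],:a.shape[1]]=a; o[:b.shape[0],a.shape[1]:]=b
print(o.shape); cv2.imwrite("pics/appr.png",o[:,:,::-1])
```

```text
pos [ 538.9 -188.8   80.4] toolx [-2.e-04 -2.e-03 -1.e+00] tool z yaw -95.02 j6 -0.46 F [-0.5 -0.6 -1.4] gap 6.9 t 12.10
delta [-1.   0.4  1.9] turn -0.02 (or +-180)
expected tip px [248.21450119 199.25036654] [274.20393216 197.40405138]
(480, 782, 3)
```

View pics/appr.png

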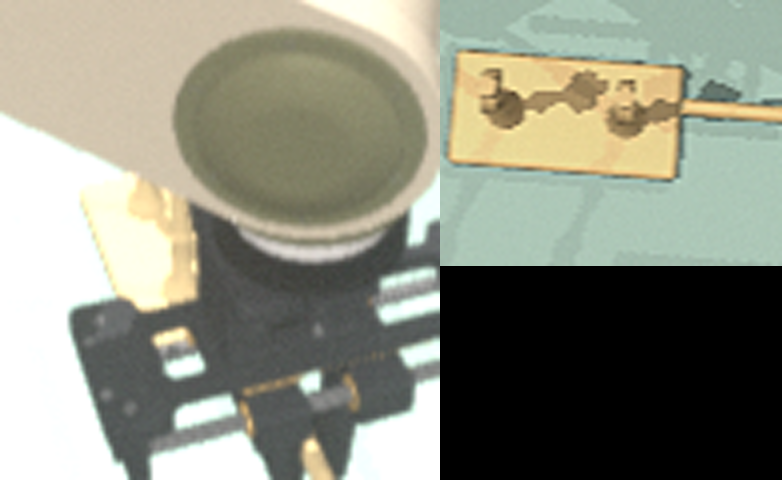

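Run:
```python
from h import *
T=dict(np.load("top6.npz")); T0=dict(np.load("top0.npz"))
m=brass(T,(276,185,330,215)); cols=[u for u in range(277,325) if 2<m[:,u].sum()/255<9]
l=np.array([(u,np.flatnonzero(m[:,u]).mean()) for u in cols]); f=np.polyfit(l[:,0],l[:,1],1); print(len(cols),f,np.std(l[:,1]-np.polyval(f,l[:,0])))
a=np.radians(85); u=np.array([np.cos(a),np.sin(a)]); n=np.array([-u[1],u[0]]); c=np.array([560.4,52.8])
for q in (280,300,320):
    w=onz(T,q,np.polyval(f,q),119.5)[:2]-c; print("stand x %.1f lateral(left+) %.2f"%(w@u,w@n))
w=[onz(T,q,np.polyval(f,q),119.5) for q in (280,320)]; print("yaw",np.degrees(np.arctan2(*(w[0]-w[1])[1::-1])))
x0,y0=215,180; k=10
o=cv2.resize(cv2.convertScaleAbs(T["frame"][y0:240,x0:290],alpha=1.6,beta=10),None,fx=k,fy=k,interpolation=cv2.INTER_CUBIC)[:,:,::-1].copy()
P=lambda X:tuple(int(v) for v in ((proj(T,X)-[x0,y0]+.5)*k))
W=lambda x,y,z:np.array([*(c+u*x+n*y),z])
for ex in (-40,40):
    for y,z in ((-13.5,120),(13.5,120),(0,133.5),(0,120),(0,146),(-8,120),(8,120)): 
        for s in (-5,5): cv2.circle(o,P(W(ex+s,y,z)),3,(0,0,255) if abs(y)>10 else (255,0,0) if z>121 else (0,160,0),-1)
cv2.line(o,*[tuple(int(v) for v in ((np.array([q,np.polyval(f,q)])-[x0,y0]+.5)*k)) for q in (216,320)],(255,0,255),1)
cv2.imwrite("pics/ov.png",o[:450])
```

```text
48 [7.93530178e-02 1.75987751e+02] 0.18594413659146455
stand x -88.1 lateral(left+) 0.67
stand x -133.0 lateral(left+) 0.63
stand x -177.7 lateral(left+) 0.59
yaw 85.0503899426627
```

View pics/ov.png

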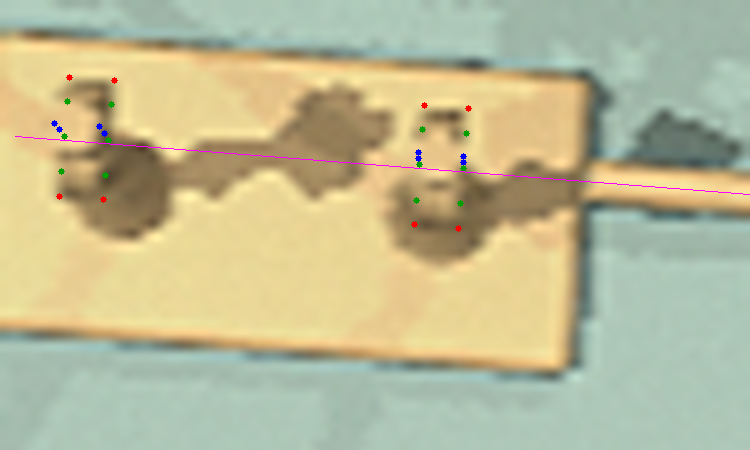

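The overlay shows both rings agreeing with the measured stand pose (near ring rows ≈108–225, far ≈80–200 in the crop). The rod line (magenta) is 0.7 mm off axis, yaw 85.05°. I'll correct this and advance slowly.

>>> step_arm(
  deltas=[
    [-1, [-0.5, 0.4, -4], 0],
    [-1, [-1, 0.7, -9], 0],
    [-1, [-1, 0.7, -14], 0],
    [-1, [-1, 0.7, -19], 0],
    [-1, [-1, 0.7, -22], 0],
  ],
)

```text
time_s: 12.7
ee_pos: [541.6, -166.4, 81.6]
tcp_rot: [-0.521, -0.477, 0.522, -0.478]
ft_force: [0.2, 0.0, -0.3]
finger_gap: 6.8
```

```bash
cat >> h.py <<'E'
def standpos(st):
    a=np.radians(85); u=np.array([np.cos(a),np.sin(a)]); n=np.array([-u[1],u[0]]); w=st["ee_pos"][:2]-[560.4,52.8]
    R=Ro.from_quat(st["tcp_rot"]).as_matrix(); F=st["ft_force"][:2]
    print("tip x %.1f lat(TCP) %.2f z+ %.2f yaw err %.2f"%(w@u+169.5,w@n,st["ee_pos"][2]-1.4-80,np.degrees(np.arctan2(-R[1,2],-R[0,2]))-85),"F axial %.1f lat %.1f z %.1f"%(F@u,F@n,st["ft_force"][2]),"torque",np.round(st["torque"],2),"gap %.1f t %.2f"%(st["finger_gap"],st["time_s"]))
E
python3 - <<'E'
from h import *; from rig import status
standpos(status.state())
E
```

```text
tip x -50.5 lat(TCP) -0.38 z+ 0.18 yaw err -0.02 F axial 0.1 lat -0.2 z -0.3 torque [-0.05  0.08 -0.01] gap 6.8 t 12.70
```

>>> step_arm(
  deltas=[
    [-1, [0, 0, -4], 0],
    [-1, [0, 0, -8], 0],
    [-1, [0, 0, -12], 0],
    [-1, [0, 0, -16], 0],
    [-1, [0, 0, -20], 0],
  ],
)

```text
time_s: 13.2
ee_pos: [543.4, -146.2, 81.5]
tcp_rot: [-0.521, -0.477, 0.522, -0.478]
ft_force: [0.4, 0.2, -0.7]
finger_gap: 6.5
```

Run:
```python
from h import *; from rig import status
standpos(status.state())
```

```text
tip x -30.2 lat(TCP) -0.37 z+ 0.13 yaw err -0.02 F axial 0.3 lat -0.3 z -0.7 torque [-0.07  0.03  0.03] gap 6.5 t 13.20
```

>>> step_arm(
  deltas=[
    [-1, [0, 0, -6], 0],
    [-1, [0, 0, -12], 0],
    [-1, [0, 0, -18], 0],
    [-1, [0, 0, -24], 0],
    [-1, [0, 0, -28], 0],
  ],
)

```text
time_s: 13.7
ee_pos: [545.9, -117.6, 81.5]
tcp_rot: [-0.521, -0.477, 0.522, -0.478]
ft_force: [0.4, -0.3, -1.2]
finger_gap: 6.9
```

>>> step_arm(
  deltas=[
    [-1, [0, 0, -6], 0],
    [-1, [0, 0, -12], 0],
    [-1, [0, 0, -18], 0],
    [-1, [0, 0, -24], 0],
    [-1, [0, 0, -28], 0],
  ],
)

```text
time_s: 14.2
ee_pos: [548.3, -89.2, 81.4]
tcp_rot: [-0.521, -0.477, 0.522, -0.478]
ft_force: [0.3, -0.6, -0.6]
finger_gap: 6.5
```

Run:
```python
from h import *; from rig import status
standpos(status.state())
```

```text
tip x 27.0 lat(TCP) -0.36 z+ 0.02 yaw err 0.02 F axial -0.6 lat -0.4 z -0.6 torque [-0.03  0.09  0.04] gap 6.5 t 14.20
```

>>> step_arm(
  deltas=[
    [-1, [0, 0, -5], 0],
    [-1, [0, 0, -10], 0],
    [-1, [0, 0, -15], 0],
    [-1, [0, 0, -20], 0],
    [-1, [0, 0, -25], 0],
  ],
)

```text
time_s: 14.7
ee_pos: [550.6, -63.8, 81.4]
tcp_rot: [-0.521, -0.477, 0.522, -0.478]
ft_force: [-0.1, 0.5, -0.6]
finger_gap: 6.5
```

Run:
```python
from h import *; from rig import status
standpos(status.state())
```

```text
tip x 52.5 lat(TCP) -0.36 z+ -0.02 yaw err 0.02 F axial 0.5 lat 0.1 z -0.6 torque [-0.06  0.07  0.02] gap 6.5 t 14.70
```

>>> step_arm(
  deltas=[
    [-1, [0, 0, -6], 0],
    [-1, [0, 0, -12], 0],
    [-1, [0, 0, -18], 0],
    [-1, [0, 0, -22], 0],
    [-1, [0, 0, -24], 0],
  ],
)

```text
time_s: 15.2
ee_pos: [552.7, -39.5, 81.4]
tcp_rot: [-0.521, -0.477, 0.522, -0.478]
ft_force: [-0.1, -1.0, -1.5]
finger_gap: 6.7
```

>>> step_arm(
  deltas=[
    [-1, [0, 0, 0], 0],
    [-1, [0, 0, 0], 0],
    [-1, [0, 0, 0], 0],
  ],
)

```text
time_s: 15.5
ee_pos: [552.7, -39.6, 81.4]
tcp_rot: [-0.521, -0.477, 0.522, -0.478]
ft_force: [0.6, -0.3, -1.1]
finger_gap: 6.6
```

Run:
```python
from h import *; from rig import status, vision
standpos(status.state())
S=vision.read_camera("side"); T=vision.read_camera("top")
a=np.radians(85); u=np.array([np.cos(a),np.sin(a)]); tip=[*(np.array([560.4,52.8])+u*76.5),120]; print("expected tip px side",proj(S,tip),"top",proj(T,tip))
g=lambda F:cv2.convertScaleAbs(F,alpha=1.6,beta=10)
A=cv2.resize(g(S["frame"][130:240,200:310]),None,fx=3.6,fy=3.6,interpolation=cv2.INTER_CUBIC); b=cv2.resize(g(T["frame"][170:230,205:305]),None,fx=4,fy=4,interpolation=cv2.INTER_CUBIC)
o=np.zeros((A.shape[0],A.shape[1]+b.shape[1],3),np.uint8); o[:A.shape[0],:A.shape[1]]=A; o[:b.shape[0],A.shape[1]:]=b
print(o.shape); cv2.imwrite("pics/end.png",o[:,:,::-1])
```

```text
tip x 76.7 lat(TCP) -0.39 z+ -0.05 yaw err 0.03 F axial -0.3 lat -0.7 z -1.1 torque [-0.09  0.08 -0.01] gap 6.6 t 15.50
expected tip px side [229.99616618 159.69456254] top [207.01578707 192.03021524]
(396, 796, 3)
```

View pics/end.png

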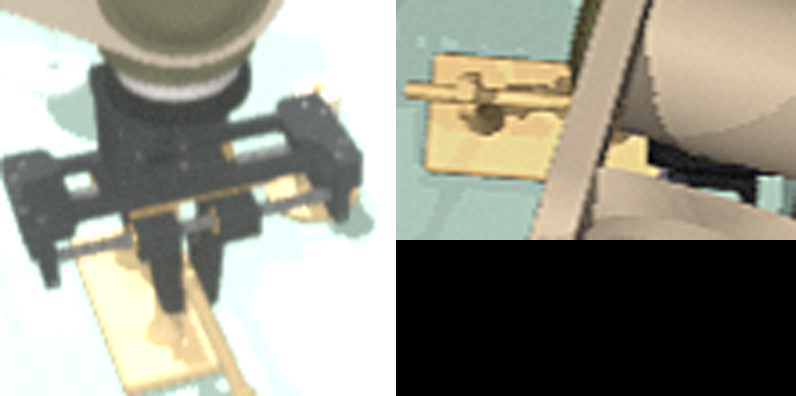

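The top view shows the rod running through the far eyelet (crop (470,88)), with its plain end at (405,90). That is pixel 207, as predicted, about 30 mm past the far face. Forces are near zero. I'll do a quick bystander check, then hand in.

Run:
```python
from h import *; from rig import status, vision, bot
T0=np.load("top0.npz")["frame"]; T=vision.read_camera("top")["frame"]
for n,(x,y,r) in dict(goblet=(105,183,18),candle=(213,128,10),salt=(131,254,9)).items():
    t=cv2.cvtColor(T0[y-r:y+r,x-r:x+r],cv2.COLOR_RGB2GRAY); w=cv2.cvtColor(T[y-r-6:y+r+6,x-r-6:x+r+6],cv2.COLOR_RGB2GRAY)
    _,v,_,l=cv2.minMaxLoc(cv2.matchTemplate(w,t,cv2.TM_CCOEFF_NORMED)); print(n,"shift",l[0]-6,l[1]-6,"score %.2f"%v)
standpos(status.state()); print(bot.finish_job())
```

```text
goblet shift 0 0 score 0.97
candle shift 0 0 score 0.99
salt shift 0 0 score 1.00
tip x 76.8 lat(TCP) -0.37 z+ -0.04 yaw err 0.03 F axial -0.5 lat -1.2 z -1.4 torque [-0.12  0.05 -0.01] gap 6.8 t 15.65
the job is handed in; nothing more can be done
None
```

The rod is threaded through both eyelets and handed in at 15.65 s, still held with a 45 N squeeze. I gripped it about 30 mm behind its middle, lifted it 80 mm and turned it onto the stand axis (yaw 85°).

**Last checks**
- **Reach:** the plain end is at about x = +77 mm on the stand, roughly 3 cm past the far eyelet. The top view agrees: the tip is at pixel 207, as predicted.
- **Fit:** the only wrist forces are about 1 N sideways and −1.4 N vertical (the rod's weight). There was no contact force while threading.
- **Bystanders:** the goblet, candle holder and salt shaker show no shift in the top view.

**What failed or disagreed**
- **First two grasps:** the jaws closed on nothing above the rod, which stayed where it was. The side view showed the real fingertips about 34 mm higher than the reported tool position and the stated 14 mm fingertip distance imply. I descended slowly, watching the force, and gripped at that corrected height.
- **Finger gap:** it reads 6.7 mm on a 10 mm rod. It stayed steady and I did not find the cause.
- **Rod height:** the cameras put the rod axis at about 44 mm, against 40 mm in the text. I used 40 mm for the lift, and the rod went through without touching.
- **Near eyelet:** it is hidden in the final top view. That the rod passes through it rests on the lack of contact and the rod's line.

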